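# Cross-stack a coin tray from the turntable

### The arm

A 6-joint arm with a two-finger parallel gripper is mounted at the origin on the work surface. World frame = base frame: x ahead of the robot, y to its left, z up, the work surface at z = 0. Lengths are in m, angles in degrees, forces in N, time in s.
With the tool pointing down it reaches from about 0.35 to 0.875 m from the base axis. Payload 4.2 kg.
Tool frame: the origin (TCP) lies between the finger pads; the fingertips stand 14 mm ahead of it and the grasp point (between the pads) lies 5 mm behind it; x points along the fingers, y is the direction in which the jaws open and shut, and the axes are right-handed (so a half turn about x gives the same grasp; the last joint's range is limited). The gripper opens to 87 mm and grips with 3 to 60 N. Pads are 19 mm wide; open, the fingers measure 117 mm over their backs; the gripper's body (75 mm by 190 mm) begins 51 mm behind the grasp point.
Start: joints at [-50.042, 22.042, 0.453, 0, -68.411, -14.817], TCP at [0.266, -0.566, 0.237] pointing down, gripper open.
Joint ranges: [-179.83, 179.83], [-69.29, 118.12], [-61.27, 80.66], [-181.25, 117.63], [-171.15, -9.14], [-177.46, 177.46]. Speed limits (degrees/s): [159.86, 159.86, 180, 180, 180, 180].

### API

Orientations are given as a 3x3 rotation matrix whose columns are the frame's x, y, z axes.
In Python, from station import r, imaging, job gives the robot as it stands. The module is installed in compiled form; this text tells all that it offers.
- The arm moves only by the tool apply_moves, never from a script. Its arguments are lists of equal length, an entry for each row: "xyz": the shift along the tool's x, y, z in m, a list of three; "twist": the turn about the tool's x in degrees; "claw": the opening, from 0 (shut) to 1 (fully open). A call has 1 to 12 rows; each row shifts and turns the pose as measured when the row begins, along the tool's axes as they then stand; what a row does not reach is not made up. A row lasts 1/10 s, in which the tool goes at most 50 mm and 8.59 degrees, less where a joint would pass 70% of its speed; a pose out of reach is approached as far as the arm can. A call is refused whole if a number of a shift passes 0.05 or a number of a turn 8.59, either way. A call with a gripper value outside its range is refused whole. The fingers move at their own pace and stop on an object; the grip force is fixed at half the most. Time passes only in rows, so rows that do not move let the fingers close. It gives the time, the measured TCP pose, the force and the opening at its end, in the units of the state.
- r.sense(): the state, without advancing time (a new reading comes with each control period).
- imaging.capture(name): name is "scene" or "top" or "wrist"; returns a dict with "pixels" (420x560x3 uint8, red, green, blue), "mtx" (3x3 intrinsics, pixels), "view" (4x4, takes a point from world to camera coordinates). Camera axes: x right, y down, z forward; pixel columns grow to the right and rows downward; lengths in m; the calibration is good to about 2 mm. A picture is of the moment at which its call begins. There is no depth.
- job.finish_job(): hands the job in, once; it reports no verdict.
Trained networks look in a picture, given as the dict that the camera call returned (one of the last four; its "shot" number tells which), for a name from the list of things; names that differ only in an ending like _2 or _b are one class to them, and where a whole thing is asked for, a point or a joint stands for the part that bears it (a point fixed in the world has none). Each returns a list of dicts, best first, with "p" (0 to 1); they miss things now and then, are a little off and sometimes report something else, mostly with a low value. They report only what shows in the picture. A call takes as long as a camera call. They do not tell look-alikes from the thing itself.
- imaging.regions_of(query, picture): "mask" (420x560 bool, what is visible of it) and "centre" ([column, row] in pixels, amid what is visible of it).
The state is a dict: "time_s": time; "joints": joint angles; "joint_velocities": joint speeds; "effort": joint torques, N m; "tcp_pos": TCP position; "ee_rot": TCP orientation; "wrist_force": force on the tool from outside, world axes, zero at the start; "moment": the same for the moment, N m; "gripper_width": opening from 0.0 (shut) to 1.0 (fully open).
Only numpy, scipy, OpenCV 4.12 (cv2) and the standard library are available. Lean on these libraries where they do the work, as an engineer would, in place of code of your own. Each camera call takes 0.05 s, during which the arm holds its last target.

### The job

The ivory coin tray on the turntable lies lengthwise, so it would drop inside the green tray and nest. Swing the turntable round by its brass post until the ivory tray lies crosswise to the green one, then, without lifting it, slide it straight across onto the green tray's rim until it rests squarely against the two little brass stops on the green rim, stacked flat and centred between the rim's long sides. Let go, keep the green tray in its pocket, and leave everything else on the shelf alone.

Things in the scene. Friction and masses are not known exactly. Their poses are not given: they have to be found in the camera images.
- board: fixed wooden stacking board, 200 mm (its x) by 380 mm (its y), 12 mm thick; origin at the centre of its underside, z up. Turntable axis at x = 0, y = -86 mm; the green tray's pocket (brass curbs, tops 19 mm above the shelf) centred on x = 0, y = +86 mm. The ivory tray travels along board +y, 172 mm from the turntable's axis to the green tray's centre
- turntable (a joint): turntable angle about its vertical axis (rad), -0.1 to 2.7; grows CLOCKWISE seen from above. At value q the post stands at board angle -60 degrees - q (counter-clockwise from board +x). Light friction (0.1 N m, about 1 N at the post); stays where left. It starts at 0 to 0.5: turn it up by about 1.3 to 1.9 rad; the tray rides round on the disc by friction
- turntable_centre (a point): centre of the turntable's flat top, on its axis, 51.5 mm above the shelf; felt-topped wooden disc of radius 80 mm, 1.5 mm higher than the green tray's rim, 10 mm gap between disc and rim
- post (a point): upright round brass post with a red ball top, for turning the turntable: 130 mm out from the axis, 14 mm diameter (ball 18 mm), standing on a brass arm 22 mm wide whose top is 47.5 mm above the shelf; the post's top is 98 mm above the shelf. This point is on its axis, 75.5 mm above the shelf
- upper_tray: ivory coin tray standing loose on the turntable, about 0.35 kg, open-topped with outward-leaning walls: underside 132 x 76 mm, outer rim 164 x 104 mm, 38 mm high to its rim (brass stops 5 mm more). Origin at the centre of its underside; its x is its long axis, z up. Either way round (half a turn) is equally good
- lower_tray: identical green coin tray (0.6 kg), loose in the board's pocket, its long axis x along board +y. Origin at the centre of its underside, 12 mm above the shelf; its rim's top is 38 mm above the origin; opening 148 x 88 mm, outer rim 164 x 104 mm. An ivory tray crosswise (its x along this tray's y) rests on the rim; lengthwise it drops inside
- stops (a point): point midway between the green tray's two brass stops (8 x 8 x 5 mm high, on its long rims at its y = +-48 mm), in the plane of their near faces (x = +39 mm in the green tray's frame), at the height of the rim's top. The crosswise ivory tray's underside meets them when its centre is 1 mm past the green tray's centre along board +y
- pencil_box: small closed red lacquer pencil box, 52 x 182 x 32 mm, lying beside the board on the side away from the robot; origin under its centre. Leave alone
- coin_stand: ivory resin coin stand, 50 x 70 x 66 mm, holding a coin, near the robot side of the board; origin under its centre. Leave alone
- coin_jar: green glass coin jar with cork stopper, 72 mm diameter, 122 mm tall, just beyond the green tray's end of the board; origin under its centre. Leave alone
- ruler: polished steel ruler, 30 x 200 x 4 mm, lying flat to the right of the board; origin under its centre. Leave alone
- spare_trays: two spare grey coin trays nested in one another, 164 x 104 x 63 mm, to the right of the board; origin under their centre. Leave alone
Not all that is in view belongs to the job. Leave any red look-alike of the upper_tray alone.

How it is judged (in metres and radians):
On the way, in this order (a step that is already met when the one before it is completed fails the run):
1. the ivory tray, still on the turntable, is turned crosswise to the green tray (within 0.15 rad) (angle between the x axis of upper_tray and the y axis of lower_tray, either way round below 0.15 rad and horizontal distance between upper_tray and turntable_centre below 0.035 m), for 0.2 s.
2. the ivory tray rests crosswise on the green tray's rim, against the stops (angle between the x axis of upper_tray and the y axis of lower_tray, either way round below 0.12 rad and angle between upper_tray's own z axis and vertical below 0.05 rad and z of upper_tray in the frame of lower_tray between 0.035 and 0.042 m and x of upper_tray in the frame of lower_tray between -0.007 and 0.005 m and y of upper_tray in the frame of lower_tray between -0.014 and 0.014 m), for 0.2 s.
At the end, for the whole second after the job is handed in: ivory tray at rest, crosswise to the green tray within 0.12 rad, flat (0.05 rad) on its rim (underside 35 to 42 mm above the green one's), its centre 7 mm short to 5 mm past the green centre along the slide, within 14 mm across; green tray level, within 12 mm of its start (all of step 2 and linear speed of upper_tray below 0.02 m/s and angle between lower_tray's own z axis and vertical below 0.05 rad and distance of lower_tray from where it was at the start of the episode below 0.012 m); the robot touches nothing.
It fails at once if the ivory tray is lifted more than 15 mm above its place on the turntable (z of upper_tray in the frame of board above 0.0665 m).
It fails at once if the ivory tray tips by more than 0.25 rad (angle between upper_tray's own z axis and vertical above 0.25 rad).
It fails at once if the green tray is shifted by more than 12 mm (distance of lower_tray from where it was at the start of the episode above 0.012 m).
It fails at once if any other thing on the shelf is moved by more than 20 mm (distance of any of pencil_box, coin_stand, coin_jar, ruler, spare_trays from where it was at the start of the episode above 0.02 m).
It also fails if it takes over 54 s, if anything falls off the work surface, if the arm or the gripper's body presses on something with over 40 N, if the wrist force passes 120 N, or if a joint passes its speed limit or range.

## Working session

There is one attempt and no reset: what is moved stays moved. The work goes in short steps, Python scripts to look and compute and a tool call to move; the robot and the scene stay as the last step left them, time stands still between calls to the robot, and variables do not carry over. Pictures are saved under pics/ and viewed, and the job is handed in when it is done.

Besides the shell and the picture viewer there is one more tool, called after "Emit:" in YAML: its name, and indented under it one key for each argument. apply_moves: Moves the arm, as the interface text tells. Its arguments: {"type":"object","properties":{"xyz":{"type":"array","items":{"type":"array","items":{"type":"number"}}},"twist":{"type":"array","items":{"type":"number"}},"claw":{"type":"array","items":{"type":"number"}}},"required":["xyz","twist","claw"]}

```bash
mkdir -p pics; ls
python3 - <<'E'
from station import r, imaging, job
import cv2
s=r.sense(); print(s)
for n in ("scene","top"):
    p=imaging.capture(n); cv2.imwrite(f"pics/{n}0.png",p["pixels"][:,:,::-1]); print(n,p["mtx"].tolist(),p["view"].tolist())
E
```

```text
pics
{'time_s': 0.0, 'joints': array([-5.00425391e+01,  2.20893149e+01,  3.82035272e-01, -3.00402489e-02,
       -6.84106053e+01, -1.48167804e+01]), 'joint_velocities': array([ 0.03374851,  0.09182624,  0.06495659, -0.0539509 ,  0.00460661,
        0.0629878 ]), 'effort': array([-3.11727399e-04, -3.90665781e+01,  1.87403476e+01,  4.21981484e+00,
        1.09933061e-02, -1.88323520e-04]), 'tcp_pos': array([ 0.26531829, -0.56527406,  0.23548749]), 'ee_rot': array([[-9.47626845e-04, -4.24666173e-01,  9.05349515e-01],
       [ 1.89015832e-03,  9.05347543e-01,  4.24667226e-01],
       [-9.99997765e-01,  2.11367998e-03, -5.52453373e-05]]), 'wrist_force': array([-0.48943894,  0.23012725,  0.31660912]), 'moment': array([ 0.03492053, -0.00824258, -0.07056015]), 'gripper_width': 0.9971615611171022}
scene [[480.9591947043057, 0.0, 285.12322427690884], [0.0, 480.9591947043057, 209.71519025752235], [0.0, 0.0, 1.0]] [[0.5525091975730678, 0.8334725127666809, -0.007560228803382165, -0.213472514582179], [0.6148905227934068, -0.41370111953695315, -0.6713873909098401, -0.30127568658269066], [-0.5627106108614054, 0.36629899557092194, -0.7410680226994804, 1.5283214604517734], [0.0, 0.0, 0.0, 1.0]]
top [[543.9288716972305, 0.0, 282.9249028022639], [0.0, 543.9288716972305, 203.2912174913525], [0.0, 0.0, 1.0]] [[0.01579767305749635, -0.9996976962143331, 0.01884010906876704, -0.09321950497383129], [-0.9955288431729693, -0.017481182311080968, -0.09282634688328176, 0.51517095443829], [0.09312763250860111, -0.0172894317072984, -0.9955040530377468, 1.3569071362513008], [0.0, 0.0, 0.0, 1.0]]
```

View pics/scene0.png

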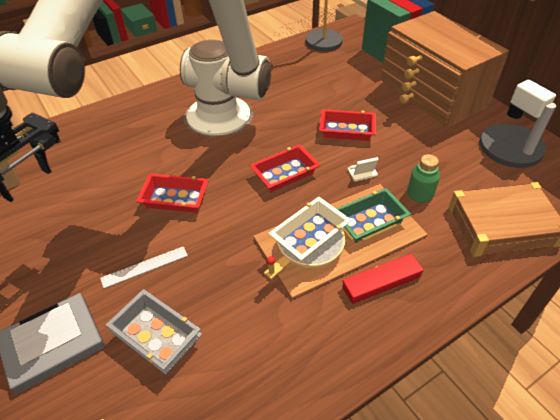

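View pics/top0.png

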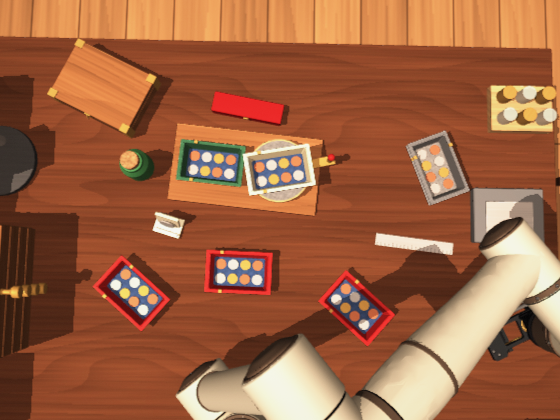

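Ivory candidates: ivory tray at top (279,169) / scene (310,230). Look-alikes are the red trays at top (134,292), (238,272) and (357,307), plus grey spares at (437,167). The green tray is at (212,162), and the post ball at (331,159). Next I'll measure them.

```bash
cat > h.py <<'E'
import numpy as np, cv2
from scipy.optimize import least_squares
def ray(p,uv):
    R=p["view"][:3,:3];t=p["view"][:3,3]
    d=R.T@np.linalg.solve(p["mtx"],np.array([uv[0],uv[1],1.0])); return -R.T@t,d
def atz(p,uv,z):
    c,d=ray(p,uv); return c+d*(z-c[2])/d[2]
def proj(p,X):
    X=np.atleast_2d(X); q=(p["view"][:3,:3]@X.T).T+p["view"][:3,3]; q=(p["mtx"]@q.T).T; return q[:,:2]/q[:,2:]
def tri(ps,uvs):
    A=np.zeros((3,3));b=np.zeros(3)
    for p,uv in zip(ps,uvs):
        c,d=ray(p,uv);d=d/np.linalg.norm(d);M=np.eye(3)-np.outer(d,d);A+=M;b+=M@c
    return np.linalg.solve(A,b)
E
python3 - <<'E'
from station import r, imaging, job
from h import *
P={n:imaging.capture(n) for n in ("scene","top")}
for q in ("board","upper_tray","lower_tray","post","turntable","stops","coin_stand","coin_jar","pencil_box"):
    for n,p in P.items():
        for m in imaging.regions_of(q,p)[:3]:
            k=m["mask"].astype(np.uint8)
            c=max(cv2.findContours(k,0,2)[0],key=cv2.contourArea)
            print(q,n,round(m["p"],2),np.round(m["centre"],1),k.sum(), np.round(cv2.boxPoints(cv2.minAreaRect(c)),0).tolist())
for n,p in P.items():
    im=p["pixels"][:,:,::-1]
    cr=im[100:240,150:350] if n=="top" else im[170:310,240:440]
    cv2.imwrite(f"pics/{n}_crop.png",cv2.resize(cr,None,fx=4,fy=4,interpolation=2))
E
```

```text
board scene 0.8 [333.1 252.9] 5844 [[253.0, 231.0], [424.0, 214.0], [431.0, 284.0], [260.0, 300.0]]
board top 0.91 [244.7 183.7] 5897 [[167.0, 199.0], [176.0, 122.0], [337.0, 141.0], [328.0, 218.0]]
upper_tray scene 0.97 [347.2 127.3] 1426 [[319.0, 137.0], [321.0, 109.0], [375.0, 113.0], [373.0, 141.0]]
upper_tray scene 0.63 [312.6 226.8] 2626 [[270.0, 232.0], [325.0, 189.0], [351.0, 223.0], [296.0, 266.0]]
upper_tray scene 0.56 [287.3 167.7] 1803 [[251.0, 165.0], [307.0, 138.0], [322.0, 169.0], [266.0, 196.0]]
upper_tray top 0.67 [278.1 171.9] 2765 [[242.0, 153.0], [308.0, 143.0], [314.0, 185.0], [248.0, 195.0]]
upper_tray top 0.65 [129.  293.8] 2861 [[91.0, 286.0], [120.0, 254.0], [170.0, 299.0], [141.0, 331.0]]
upper_tray top 0.61 [354.8 303.8] 2824 [[316.0, 300.0], [345.0, 269.0], [395.0, 315.0], [366.0, 346.0]]
lower_tray scene 0.74 [373.  212.6] 2141 [[336.0, 209.0], [395.0, 181.0], [411.0, 217.0], [353.0, 244.0]]
lower_tray scene 0.46 [314.4 258.4] 1275 [[260.0, 248.0], [343.0, 230.0], [350.0, 260.0], [267.0, 278.0]]
lower_tray top 0.75 [207.8 164.3] 2760 [[174.0, 180.0], [179
[... 1086 characters left out ...]
4.9 224.1] 480 [[152.0, 230.0], [157.0, 212.0], [183.0, 220.0], [178.0, 238.0]]
coin_jar scene 0.8 [422.7 182.3] 1081 [[404.0, 197.0], [418.0, 151.0], [444.0, 159.0], [431.0, 204.0]]
coin_jar top 0.63 [133.7 162.3] 866 [[113.0, 169.0], [126.0, 144.0], [159.0, 160.0], [146.0, 185.0]]
pencil_box scene 0.7 [381.1 276.5] 2005 [[339.0, 280.0], [415.0, 251.0], [425.0, 276.0], [349.0, 305.0]]
pencil_box scene 0.15 [374.2 212.6] 2171 [[336.0, 208.0], [395.0, 181.0], [411.0, 216.0], [353.0, 244.0]]
pencil_box top 0.87 [247.3 108.1] 1540 [[210.0, 113.0], [214.0, 91.0], [284.0, 105.0], [280.0, 126.0]]
pencil_box top 0.52 [281.2 147.6] 882 [[259.0, 194.0], [304.0, 187.0], [306.0, 198.0], [261.0, 205.0]]
```

View pics/top_crop.png

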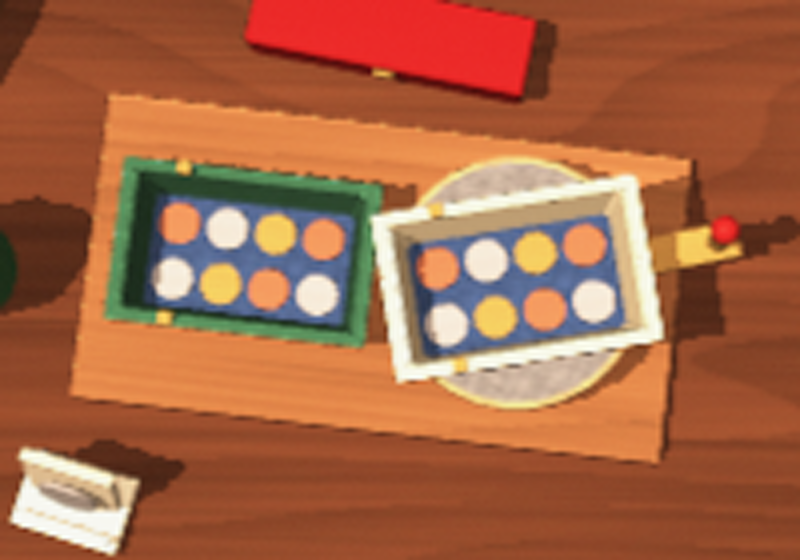

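View pics/scene_crop.png

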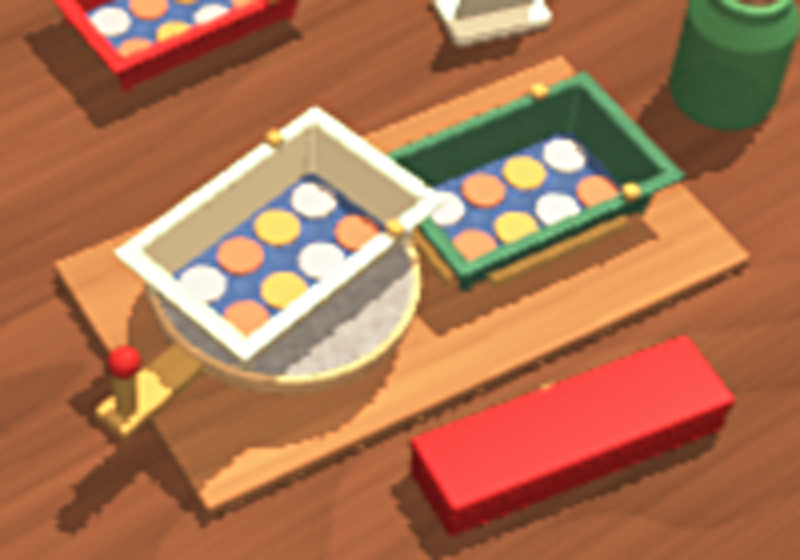

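```bash
cat > fit.py <<'E'
from station import r, imaging, job
from h import *
P={n:imaging.capture(n) for n in ("scene","top")}
off={"top":(150,100),"scene":(240,170)}
px=lambda n,u:np.array([(u[0]+.5)/4-.5+off[n][0],(u[1]+.5)/4-.5+off[n][1]])
B=lambda x,y,z:(x,y,z)
obs=[("top",(108,95),(.1,.19,.012)),("top",(692,160),(.1,-.19,.012)),("top",(658,462),(-.1,-.19,.012)),("top",(72,396),(-.1,.19,.012)),
("scene",(57,265),(-.1,-.19,.012)),("scene",(210,512),(.1,-.19,.012)),("scene",(748,258),(.1,.19,.012)),("scene",(566,58),(-.1,.19,.012)),
("top",(124,157),(.052,.168,.05)),("top",(382,184),(.052,.004,.05)),("top",(362,346),(-.052,.004,.05)),("top",(106,317),(-.052,.168,.05)),
("scene",(585,73),(-.052,.168,.05)),("scene",(683,176),(.052,.168,.05)),("scene",(466,282),(.052,.004,.05))]
def T(v,b):
    c,s=np.cos(v[2]),np.sin(v[2]); return np.array([v[0]+c*b[0]-s*b[1],v[1]+s*b[0]+c*b[1],b[2]])
f=lambda v:np.concatenate([proj(P[n],T(v,b))[0]-px(n,u) for n,u,b in obs])
s=least_squares(f,[.6,0,0],loss="soft_l1"); v=s.x
print("board",v,np.degrees(v[2])); print(np.round(s.fun if 0 else f(v),1).reshape(-1,2).tolist())
for n in P:
    o=[i for i,x in enumerate(obs) if x[0]==n]
    g=lambda w:np.concatenate([proj(P[n],T(w,obs[i][2]))[0]-px(n,obs[i][1]) for i in o])
    print(n,least_squares(g,v).x)
ball=tri([P["top"],P["scene"]],[px("top",(724,230)),px("scene",(124,360))]);print("ball",ball,"top@.089",atz(P["top"],px("top",(724,230)),.089),"scene",atz(P["scene"],px("scene",(124,360)),.089))
tc=T(v,(0,-.086,.0515));print("axis",tc,"r",np.linalg.norm(ball[:2]-tc[:2]))
inv=lambda w:np.array([[np.cos(v[2]),np.sin(v[2])],[-np.sin(v[2]),np.cos(v[2])]])@(w[:2]-v[:2])
pb=inv(ball)-[0,-.086];print("post ang",np.degrees(np.arctan2(pb[1],pb[0])),"q",-60-np.degrees(np.arctan2(pb[1],pb[0])))
R=[(632,176),(662,340),(400,382),(374,215)]
c=np.array([atz(P["top"],px("top",u),.0895) for u in R]);print("ivory",c.mean(0),"board",inv(c.mean(0)));d=(c[0]+c[1]-c[2]-c[3]);print("yaw world",np.degrees(np.arctan2(d[1],d[0])),np.linalg.norm(d)/2)
print("green",T(v,(0,.086,.05)),"stops",T(v,(0,.125,.05)))
np.save("board.npy",v)
E
python3 fit.py
```

```text
board [ 0.60859456  0.01353513 -0.09292872] -5.324423675231634
[[0.2, -1.9], [-0.1, -1.9], [0.4, -1.0], [-0.7, -0.8], [-1.6, -1.1], [-0.7, -1.2], [0.4, -1.2], [-2.0, -1.5], [-0.2, -1.4], [0.2, -1.0], [0.4, -0.7], [-0.9, -0.7], [-0.8, -1.4], [0.1, -0.6], [-1.8, -2.1]]
scene [ 0.61277423  0.01294895 -0.09453232]
top [ 0.60562502  0.01325353 -0.09385287]
ball [ 0.62703807 -0.19764406  0.08666615] top@.089 [ 0.62606386 -0.19835087  0.089     ] scene [ 0.62907305 -0.19755108  0.089     ]
axis [ 0.60061419 -0.0720938   0.0515    ] r 0.12830077734532083
post ang -72.79030733588914 q 12.790307335889139
ivory [ 0.59402078 -0.0724399   0.0895    ] board [-0.00653284 -0.08695644]
yaw world -79.9877452280251 0.16026980033596314
green [0.61657494 0.09916406 0.05      ] stops [0.62019394 0.13799579 0.05      ]
```

Emit:
apply_moves:
  xyz:
    - [0, 0.016, 0.044]
    - [0, 0.016, 0.044]
    - [0, 0.016, 0.044]
    - [0, 0.016, 0.044]
    - [0, 0.016, 0.044]
    - [0, 0.016, 0.044]
    - [0, 0.016, 0.044]
    - [0, 0.016, 0.044]
    - [0, 0.016, 0.044]
    - [0, 0.016, 0.044]
  twist: [0, 0, 0, 0, 0, 0, 0, 0, 0, 0]
  claw: [1, 1, 1, 1, 1, 1, 1, 1, 1, 1]

```text
time_s: 2.2
tcp_pos: [0.6054, -0.2278, 0.2374]
ee_rot: [[0.002, -0.415, 0.91], [-0.003, 0.91, 0.415], [-1.0, -0.003, 0.001]]
wrist_force: [1.4, -1.1, 0.6]
gripper_width: 1.002
```

Emit:
apply_moves:
  xyz:
    - [0, 0, 0]
    - [0, 0, 0]
    - [0, 0, 0]
    - [0, 0, 0]
    - [0, 0, 0]
    - [0, 0, 0]
    - [0, 0, 0]
    - [0, 0, 0]
    - [0, 0, 0]
  twist: [-8.5, -8.5, -8.5, -8.5, -8.5, -8.5, -8.5, -8.5, -8.5]
  claw: [0.6, 0.6, 0.6, 0.6, 0.6, 0.6, 0.6, 0.6, 0.6]

```text
time_s: 3.1
tcp_pos: [0.6111, -0.2204, 0.2352]
ee_rot: [[0.001, -0.978, -0.21], [-0.002, -0.21, 0.978], [-1.0, -0.001, -0.002]]
wrist_force: [-0.3, 0.5, -0.4]
gripper_width: 0.604
```

```bash
cat > st.py <<'E'
from station import r, imaging, job
from h import *
import sys
s=r.sense();R=s["ee_rot"];print("t",round(s["time_s"],2),"tcp",np.round(s["tcp_pos"],4),"yawY",np.round(np.degrees(np.arctan2(R[1,1],R[0,1])),1),"f",np.round(s["wrist_force"],1),"w",round(s["gripper_width"],3),"j",np.round(s["joints"],0),"xdir",np.round(R[:,0],3))
for a in sys.argv[1:]:
    n,f=a.split(":");p=imaging.capture(n);cv2.imwrite(f"pics/{f}.png",p["pixels"][:,:,::-1])
    np.save(f"pics/{f}_mtx.npy",p["mtx"]);np.save(f"pics/{f}_view.npy",p["view"])
E
python3 st.py wrist:w1
```

```text
t 3.1 tcp [ 0.6111 -0.2204  0.2352] yawY -167.9 f [-0.3  0.5 -0.4] w 0.604 j [ -6.  24.   4.   0. -69.  18.] xdir [ 0.001 -0.002 -1.   ]
```

View pics/w1.png

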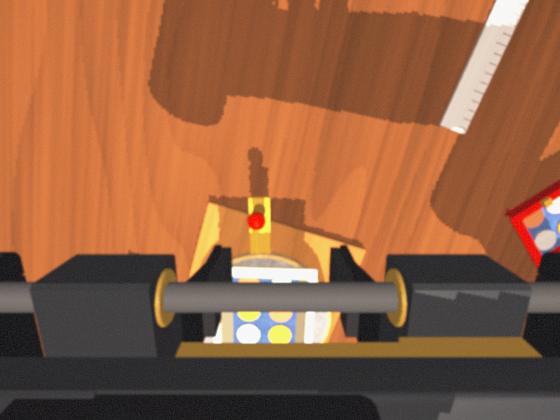

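Ball at (257,221) in the wrist view, with the brass arm pointing to the disc centre below it. The wrist camera gives a second, independent position for it.

Run:
```python
from h import *
from station import r
im=cv2.imread("pics/w1.png");p={"mtx":np.load("pics/w1_mtx.npy"),"view":np.load("pics/w1_view.npy")}
h=cv2.cvtColor(im,cv2.COLOR_BGR2HSV);m=cv2.inRange(h,(0,200,120),(6,255,255))|cv2.inRange(h,(174,200,120),(180,255,255))
n,l,s,c=cv2.connectedComponentsWithStats(m[150:250,200:320])
for i in range(1,n): print(s[i],c[i]+[200,150])
i=1+np.argmax(s[1:,4]); uv=c[i]+[200,150]
B=atz(p,uv,.089);print("ball",B)
S=r.sense();R=S["ee_rot"];d=B-S["tcp_pos"];print("tool shift",R.T@d, "cam",-p["view"][:3,:3].T@p["view"][:3,3])
v=np.load("board.npy")
```

```text
[ 47  62  17  17 210] [255.5        220.32857143]
ball [ 0.63006906 -0.19841882  0.089     ]
tool shift [ 0.14619024 -0.02298067  0.01778346] cam [ 0.62605762 -0.29297753  0.38348655]
```

Emit:
apply_moves:
  xyz:
    - [0, -0.011, 0.009]
    - [0, -0.011, 0.009]
    - [0, 0, 0]
  twist: [0, 0, 0]
  claw: [0.6, 0.6, 0.6]

```text
time_s: 3.45
tcp_pos: [0.6305, -0.1963, 0.2352]
ee_rot: [[0.002, -0.978, -0.207], [-0.002, -0.207, 0.978], [-1.0, -0.001, -0.003]]
wrist_force: [-0.4, -0.4, -0.5]
gripper_width: 0.602
```

```bash
python3 st.py
```

```text
t 3.45 tcp [ 0.6305 -0.1963  0.2352] yawY -168.1 f [-0.4 -0.4 -0.5] w 0.602 j [ -3.  25.   6.   0. -70.  15.] xdir [ 0.002 -0.002 -1.   ]
```

Emit:
apply_moves:
  xyz:
    - [0.035, 0.001, -0.001]
    - [0.035, 0, 0]
    - [0.035, 0, 0]
    - [0.035, 0, 0]
    - [0.022, 0, 0]
    - [0, 0, 0]
    - [0, 0, 0]
    - [0, 0, 0]
  twist: [0, 0, 0, 0, 0, 0, 0, 0]
  claw: [0.6, 0.6, 0.6, 0.6, 0.6, 0.3, 0.3, 0.3]

```text
time_s: 4.25
tcp_pos: [0.6357, -0.1951, 0.0714]
ee_rot: [[0.009, -0.979, -0.203], [-0.005, -0.203, 0.979], [-1.0, -0.008, -0.006]]
wrist_force: [0.6, -0.2, -0.2]
gripper_width: 0.412
```

```bash
python3 st.py wrist:w2 scene:s2
```

```text
t 4.25 tcp [ 0.6357 -0.1951  0.0714] yawY -168.3 f [ 0.6 -0.2 -0.2] w 0.412 j [ -3.  34.  -5.   0. -50.  15.] xdir [ 0.009 -0.005 -1.   ]
```

View pics/w2.png

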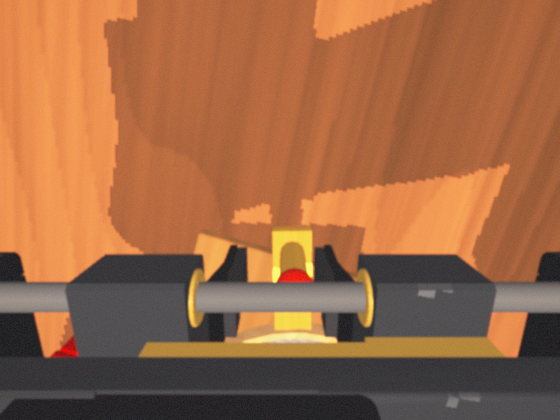

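View pics/s2.png

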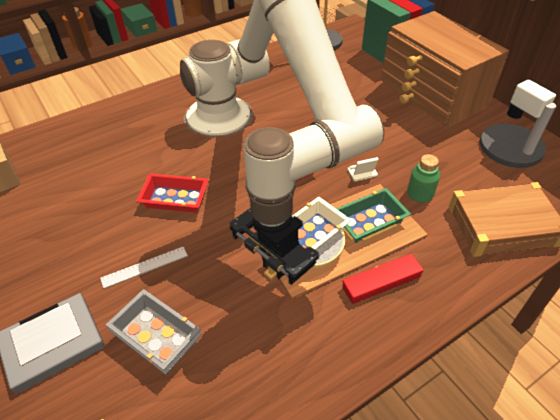

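Post is caged: ball at (295,275), between fingertips near 235 and 333. Now I'll drive it round the arc in pieces, at 5° per row.

Emit:
apply_moves:
  xyz:
    - [0, 0.005, 0]
    - [0, 0.0113, 0.0005]
    - [0, 0.0113, 0.0005]
    - [0, 0.0113, 0.0005]
    - [0, 0.0113, 0.0005]
    - [0, 0.0113, 0.0005]
  twist: [0, 5, 5, 5, 5, 5]
  claw: [0.3, 0.3, 0.3, 0.3, 0.3, 0.3]

```text
time_s: 4.95
tcp_pos: [0.5787, -0.1963, 0.0784]
ee_rot: [[0.03, -0.969, 0.246], [-0.007, 0.246, 0.969], [-1.0, -0.031, 0.001]]
wrist_force: [0.8, -0.4, -1.2]
gripper_width: 0.303
```

```bash
cat > arc.py <<'E'
from h import *
from station import r
s=r.sense();R=s["ee_rot"];a=np.array([.6006,-.0721]);d=s["tcp_pos"][:2]-a;th=np.degrees(np.arctan2(d[1],d[0]))
y=np.degrees(np.arctan2(R[1,1],R[0,1]))
print("rad",np.hypot(*d),"ang",th,"yaw",y,"yaw wanted",th-90,"z",s["tcp_pos"][2],"w",s["gripper_width"],"f",s["wrist_force"],"left",(th-176.6)%360)
E
python3 arc.py
```

```text
rad 0.12608097930248388 ang -99.99134043316643 yaw 165.7472547244622 yaw wanted -189.99134043316644 z 0.07837702970056105 w 0.30255492406828266 f [ 0.84416409 -0.41078563 -1.23423646] left 83.40865956683359
```

Emit:
apply_moves:
  xyz:
    - [0.006, 0, -0.002]
    - [0, 0, 0]
  twist: [4, 0]
  claw: [0.3, 0.3]

```text
time_s: 5.15
tcp_pos: [0.5772, -0.1984, 0.0749]
ee_rot: [[0.034, -0.948, 0.317], [-0.007, 0.317, 0.948], [-0.999, -0.034, 0.004]]
wrist_force: [0.8, -0.1, 0.4]
gripper_width: 0.304
```

```bash
python3 arc.py; python3 st.py wrist:w3
```

```text
rad 0.128468599176824 ang -100.49501243183515 yaw 161.50546315319366 yaw wanted -190.49501243183516 z 0.0748564616694489 w 0.3040958032909364 f [ 0.8416118 -0.0905866  0.3963662] left 82.90498756816487
t 5.15 tcp [ 0.5772 -0.1984  0.0749] yawY 161.5 f [ 0.8 -0.1  0.4] w 0.304 j [ -4.  29. -15.   0. -45. -15.] xdir [ 0.034 -0.007 -0.999]
```

View pics/w3.png

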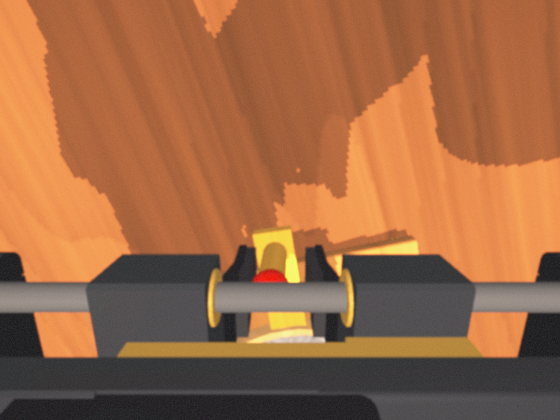

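Emit:
apply_moves:
  xyz:
    - [0.001, 0.0113, -0.001]
    - [0.001, 0.0113, 0]
    - [0.001, 0.0113, 0]
    - [0.001, 0.0113, 0]
    - [0.001, 0.0113, 0.0005]
    - [0.001, 0.0113, 0.0005]
  twist: [2.5, 3.5, 4, 4.5, 4.5, 5]
  claw: [0.3, 0.3, 0.3, 0.3, 0.3, 0.3]

```text
time_s: 5.8
tcp_pos: [0.525, -0.17, 0.0736]
ee_rot: [[0.055, -0.734, 0.677], [-0.012, 0.678, 0.735], [-0.998, -0.049, 0.028]]
wrist_force: [1.2, -0.8, 1.1]
gripper_width: 0.304
```

```bash
python3 arc.py; python3 st.py
```

```text
rad 0.12370131311553134 ang -127.67953474417266 yaw 137.26079888745272 yaw wanted -217.67953474417266 z 0.0736005062803012 w 0.3041130445780004 f [ 1.24998926 -0.82118802  1.10804351] left 55.72046525582732
t 5.8 tcp [ 0.525  -0.17    0.0736] yawY 137.3 f [ 1.2 -0.8  1.1] w 0.304 j [ -1.  24. -24.   1. -39. -43.] xdir [ 0.055 -0.012 -0.998]
```

Emit:
apply_moves:
  xyz:
    - [0.001, 0.0113, -0.002]
    - [0.001, 0.0113, -0.002]
    - [0.001, 0.0113, -0.001]
    - [0.001, 0.0113, 0]
    - [0.001, 0.0113, 0]
    - [0.001, 0.0113, 0]
  twist: [4.5, 4.5, 4.5, 4.5, 4.5, 4.5]
  claw: [0.3, 0.3, 0.3, 0.3, 0.3, 0.3]

```text
time_s: 6.4
tcp_pos: [0.4872, -0.1188, 0.0708]
ee_rot: [[0.072, -0.337, 0.939], [-0.015, 0.941, 0.339], [-0.997, -0.038, 0.063]]
wrist_force: [-0.5, -2.3, 0.7]
gripper_width: 0.297
```

```bash
python3 arc.py; python3 st.py top:t3 scene:s3
```

```text
rad 0.12263846434254404 ang -157.618896675455 yaw 109.70433847477521 yaw wanted -247.618896675455 z 0.07084429945179446 w 0.29693882488980533 f [-0.45199695 -2.28889127  0.73077544] left 25.78110332454503
t 6.4 tcp [ 0.4872 -0.1188  0.0708] yawY 109.7 f [-0.5 -2.3  0.7] w 0.297 j [  6.  20. -33.   2. -34. -78.] xdir [ 0.072 -0.015 -0.997]
```

View pics/t3.png

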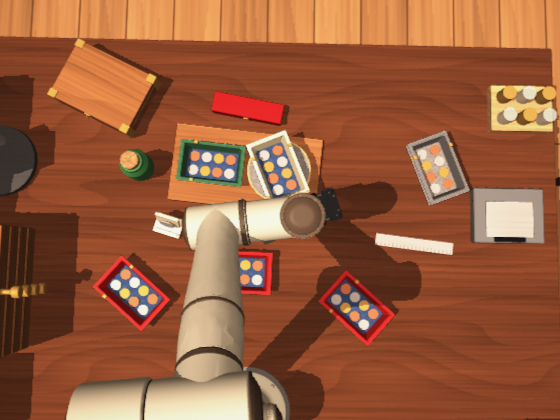

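View pics/s3.png

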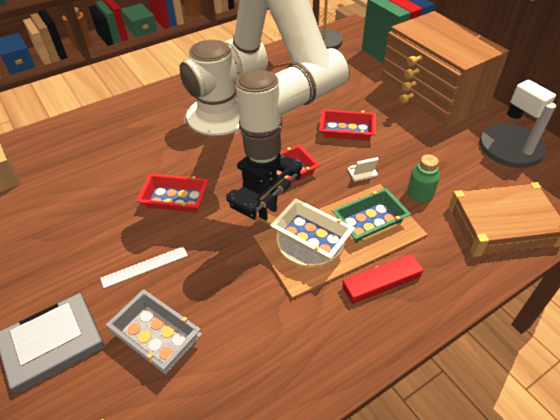

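The tray is riding round with the disc and is about 25° short of crosswise in both views. I'll carry on.

Emit:
apply_moves:
  xyz:
    - [0, 0.0113, -0.001]
    - [0, 0.0113, -0.001]
    - [0, 0.0113, 0]
    - [0, 0.0113, 0]
  twist: [4.5, 4.5, 4.5, 4.5]
  claw: [0.3, 0.3, 0.3, 0.3]

```text
time_s: 6.9
tcp_pos: [0.4775, -0.0758, 0.0713]
ee_rot: [[0.077, -0.034, 0.996], [-0.015, 0.999, 0.035], [-0.997, -0.018, 0.077]]
wrist_force: [0.1, -0.8, 0.1]
gripper_width: 0.298
```

```bash
python3 arc.py; python3 st.py top:t4 scene:s4
python3 - <<'E'
import cv2
a=cv2.imread("pics/t4.png")[110:250,160:360];b=cv2.imread("pics/s4.png")[170:310,240:440]
cv2.imwrite("pics/c4.png",cv2.resize(a,None,fx=4,fy=4,interpolation=2));cv2.imwrite("pics/d4.png",cv2.resize(b,None,fx=4,fy=4,interpolation=2))
E
```

```text
rad 0.12314231674606048 ang -178.29650886799428 yaw 91.9472589770864 yaw wanted -268.29650886799425 z 0.07128436333341027 w 0.29768920586795083 f [ 0.08003087 -0.78696755  0.07119394] left 5.103491132005729
t 6.9 tcp [ 0.4775 -0.0758  0.0713] yawY 91.9 f [ 0.1 -0.8  0.1] w 0.298 j [  11.   18.  -36.    3.  -32. -102.] xdir [ 0.077 -0.015 -0.997]
```

View pics/c4.png

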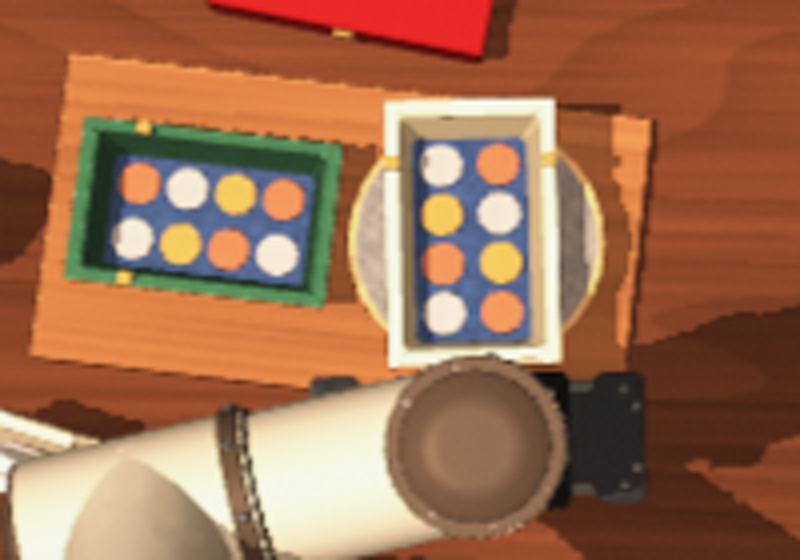

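View pics/d4.png

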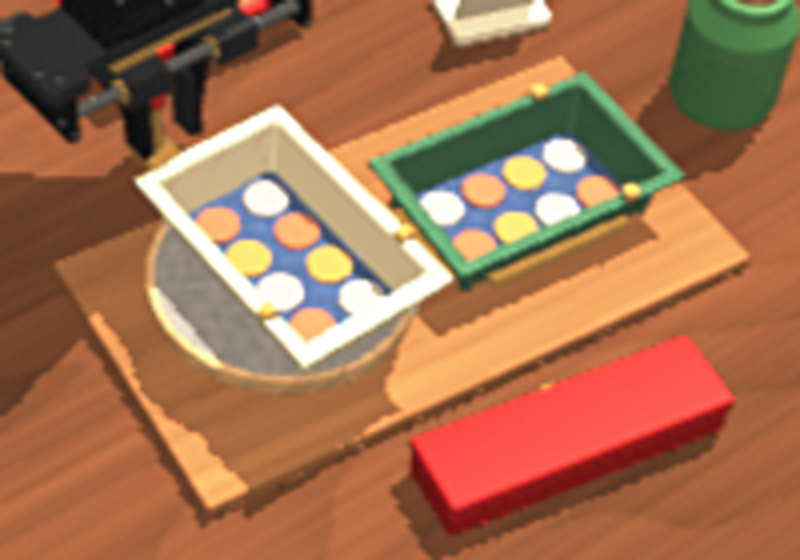

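Tray edge in the crop runs (385,102) to (390,365), the board's short side (68,55) to (32,355). About 8° remains.

Emit:
apply_moves:
  xyz:
    - [0, 0.009, 0]
    - [0, 0.008, 0]
    - [0, 0, 0]
    - [0, 0, 0]
  twist: [3, 3, 0, 0]
  claw: [0.3, 0.3, 0.3, 0.3]

```text
time_s: 7.4
tcp_pos: [0.4793, -0.0595, 0.0721]
ee_rot: [[0.08, 0.055, 0.995], [-0.015, 0.998, -0.054], [-0.997, -0.01, 0.08]]
wrist_force: [-0.3, -0.4, 0.0]
gripper_width: 0.299
```

```bash
python3 arc.py; python3 st.py top:t5
python3 - <<'E'
import cv2
a=cv2.imread("pics/t5.png")[110:250,160:360]
cv2.imwrite("pics/c5.png",cv2.resize(a,None,fx=4,fy=4,interpolation=2))
E
```

```text
rad 0.12199416313999437 ang 174.07213164099466 yaw 86.8204366943609 yaw wanted 84.07213164099466 z 0.07207005844768137 w 0.2991259928529001 f [-0.32917865 -0.39900138  0.03550834] left 357.4721316409947
t 7.4 tcp [ 0.4793 -0.0595  0.0721] yawY 86.8 f [-0.3 -0.4  0. ] w 0.299 j [  13.   18.  -36.    4.  -32. -110.] xdir [ 0.08  -0.015 -0.997]
```

View pics/c5.png

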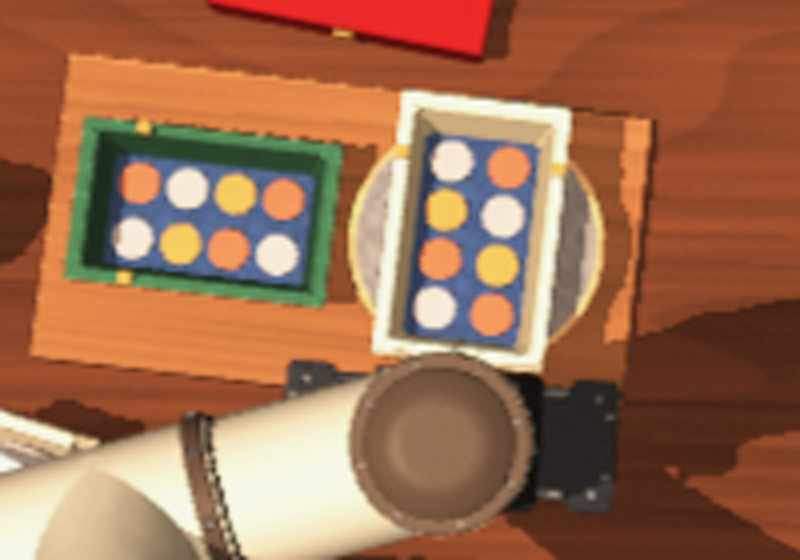

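```bash
cat > iv.py <<'E'
from h import *
import sys,json
# usage: iv.py picname offx offy ivorycorners(json crop4) greencorners(json)
f,ox,oy=sys.argv[1],float(sys.argv[2]),float(sys.argv[3])
p={"mtx":np.load(f"pics/{f}_mtx.npy"),"view":np.load(f"pics/{f}_view.npy")}
def quad(c,z):
    w=np.array([atz(p,[(u+.5)/4-.5+ox,(v+.5)/4-.5+oy],z)[:2] for u,v in c])
    m=w.mean(0);a=(w[0]+w[1]-w[2]-w[3])/2;b=(w[0]+w[3]-w[1]-w[2])/2
    return m,np.degrees(np.arctan2(a[1],a[0])),np.linalg.norm(a),np.linalg.norm(b)
I=quad(json.loads(sys.argv[4]),.0515+.038 if len(sys.argv)<7 else float(sys.argv[6])); G=quad(json.loads(sys.argv[5]),.05)
print("I",I);print("G",G)
d=I[0]-G[0];y=np.radians(G[1]) # green long axis first edge pair = +y end
u=np.array([np.cos(y),np.sin(y)])
print("along slide",d@u,"across",d@np.array([u[1],-u[0]]),"rel angle",I[1]-G[1])
E
python3 iv.py t5 160 110 "[[402,92],[571,108],[545,367],[374,352]]" "[[66,278],[84,117],[343,144],[325,306]]"
```

```text
I (array([ 0.59945577, -0.06985258]), np.float64(-4.9216175013077565), np.float64(0.16057181725108854), np.float64(0.1039320533578092))
G (array([0.61407837, 0.09819813]), np.float64(84.95147738441126), np.float64(0.16292088132239294), np.float64(0.10281901559073937))
along slide -0.16868554483975398 across 0.00022248283714402842 rel angle -89.87309488571901
```

Crosswise within 0.2° and centred (0.2 mm across), so step 1's conditions hold. I'll release the post, rise, and move behind the tray.

Emit:
apply_moves:
  xyz:
    - [0, 0, 0]
    - [0, 0, 0]
    - [-0.03, 0, 0]
    - [-0.04, 0, 0]
    - [-0.04, 0, 0]
    - [0, 0, 0]
  twist: [0, 0, 0, 0, 0, 0]
  claw: [0.6, 0.6, 0.6, 0.6, 0.6, 0.6]

```text
time_s: 8.05
tcp_pos: [0.4702, -0.0598, 0.1845]
ee_rot: [[0.076, 0.052, 0.996], [-0.016, 0.999, -0.051], [-0.997, -0.012, 0.077]]
wrist_force: [0.7, -0.5, 0.0]
gripper_width: 0.594
```

Emit:
apply_moves:
  xyz:
    - [0, 0, 0]
    - [0, 0, 0]
    - [0, 0, 0]
    - [0, 0, 0]
    - [0, 0, 0]
    - [0, 0, 0]
    - [0, 0, 0]
    - [0, 0, 0]
    - [0, 0, 0]
    - [0, 0, 0]
    - [0, 0, 0]
  twist: [-8, -8, -8, -8, -8, -8, -8, -8, -8, -8, -8]
  claw: [0.9, 0.9, 0.9, 0.9, 0.9, 0.9, 0.9, 0.9, 0.9, 0.9, 0.9]

```text
time_s: 9.15
tcp_pos: [0.4672, -0.0617, 0.1809]
ee_rot: [[0.072, -0.997, 0.021], [-0.015, 0.02, 1.0], [-0.997, -0.073, -0.013]]
wrist_force: [0.4, 0.7, 0.6]
gripper_width: 0.898
```

```bash
python3 st.py top:t6
cat > go.py <<'E'
from h import *
from station import r
import sys
s=r.sense();R=s["ee_rot"];t=np.array([float(a) for a in sys.argv[1:4]]);print("shift",np.round(R.T@(t-s["tcp_pos"]),4),"yaw",np.degrees(np.arctan2(R[1,1],R[0,1])))
E
python3 go.py .593 -.161 .180
```

```text
t 9.15 tcp [ 0.4672 -0.0617  0.1809] yawY 178.9 f [0.4 0.7 0.6] w 0.898 j [ 13.   8. -29.   2. -49. -16.] xdir [ 0.072 -0.015 -0.997]
shift [ 0.0114 -0.127  -0.0972] yaw 179.08602157870345
```

View pics/t6.png

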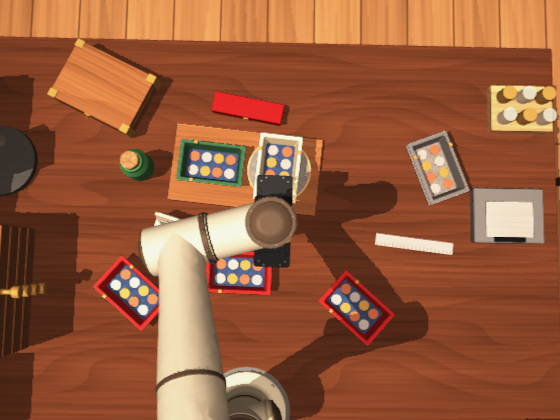

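Emit:
apply_moves:
  xyz:
    - [0.001, -0.025, -0.019]
    - [0.001, -0.025, -0.019]
    - [0.001, -0.025, -0.019]
    - [0.001, -0.025, -0.019]
    - [0.001, -0.025, -0.019]
    - [0, 0, 0]
  twist: [1, 1, 1, 1, 0, 0]
  claw: [0.9, 0.9, 0.9, 0.9, 0.9, 0.9]

```text
time_s: 9.8
tcp_pos: [0.5891, -0.1677, 0.1823]
ee_rot: [[0.068, -0.993, 0.1], [-0.014, 0.099, 0.995], [-0.998, -0.069, -0.007]]
wrist_force: [-0.7, 0.6, 0.4]
gripper_width: 0.899
```

```bash
python3 st.py; python3 go.py .593 -.161 .083
```

```text
t 9.8 tcp [ 0.5891 -0.1677  0.1823] yawY 174.3 f [-0.7  0.6  0.4] w 0.899 j [ -0.  21.  -9.   1. -55.  -6.] xdir [ 0.068 -0.014 -0.998]
shift [0.0992 0.0036 0.0078] yaw 174.28895570635228
```

Emit:
apply_moves:
  xyz:
    - [0.035, 0.001, 0.001]
    - [0.035, 0.001, 0.001]
    - [0.028, 0.001, 0.001]
    - [0, 0, 0]
  twist: [0, 0, 0, 0]
  claw: [0.9, 0.9, 0.9, 0.9]

```text
time_s: 10.2
tcp_pos: [0.5924, -0.1666, 0.0804]
ee_rot: [[0.068, -0.992, 0.11], [-0.014, 0.109, 0.994], [-0.998, -0.069, -0.006]]
wrist_force: [-0.4, 0.8, -0.1]
gripper_width: 0.902
```

```bash
python3 st.py scene:s7 top:t7; python3 go.py .593 -.161 .083;python3 - <<'E'
import cv2
a=cv2.imread("pics/s7.png")[150:290,200:400]
cv2.imwrite("pics/c7.png",cv2.resize(a,None,fx=4,fy=4,interpolation=2))
E
```

```text
t 10.2 tcp [ 0.5924 -0.1666  0.0804] yawY 173.7 f [-0.4  0.8 -0.1] w 0.902 j [ -0.  28. -15.   1. -43.  -7.] xdir [ 0.068 -0.014 -0.998]
shift [0.0016 0.0034 0.0057] yaw 173.82706592074115
```

View pics/c7.png

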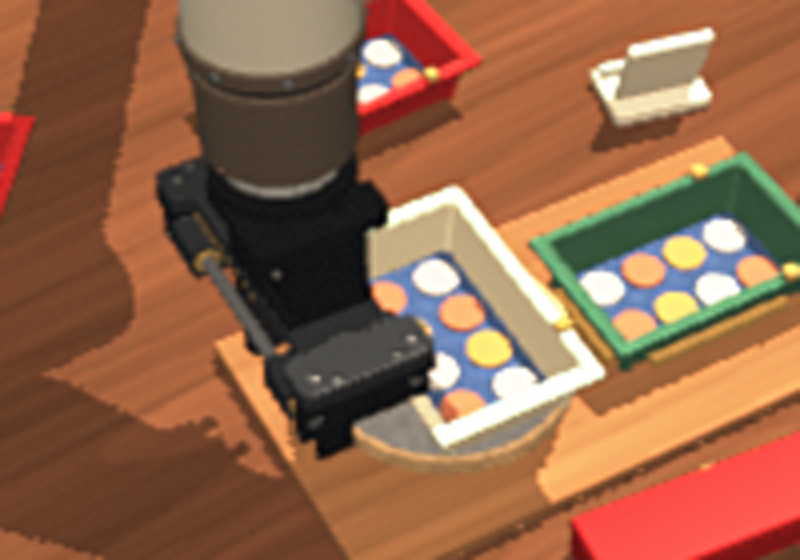

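View pics/t7.png

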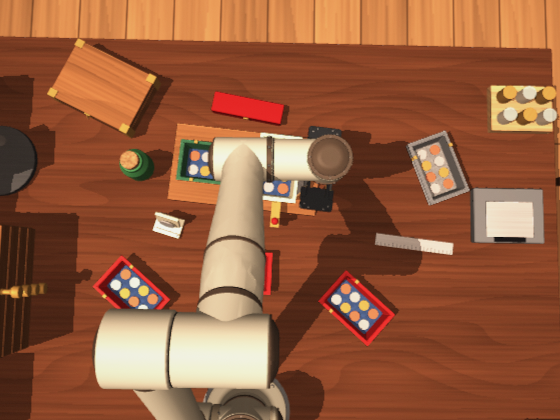

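Emit:
apply_moves:
  xyz:
    - [0, 0, 0.01]
    - [0, 0, 0.01]
    - [0, 0, 0.006]
    - [0, 0, 0.006]
    - [0, 0, 0.006]
    - [0, 0, 0.006]
  twist: [-1, 0, 0, 0, 0, 0]
  claw: [0.9, 0.9, 0.9, 0.9, 0.9, 0.9]

```text
time_s: 10.9
tcp_pos: [0.6033, -0.1196, 0.0921]
ee_rot: [[0.089, -0.992, 0.089], [-0.016, 0.088, 0.996], [-0.996, -0.09, -0.008]]
wrist_force: [0.4, -1.7, -1.8]
gripper_width: 0.907
```

```bash
cat > ln.py <<'E'
from h import *
from station import r
s=r.sense();R=s["ee_rot"];g=np.array([.6155,.0985]);a=np.radians(5.15);u=np.array([np.sin(a),np.cos(a)]);d=s["tcp_pos"][:2]-g
print("t",s["time_s"],"along",d@u,"across(x)",d@[u[1],-u[0]],"z",s["tcp_pos"][2],"yaw",np.degrees(np.arctan2(R[1,1],R[0,1])),"f",np.round(s["wrist_force"],1),"x",np.round(R[:,0],3))
E
python3 ln.py; python3 st.py scene:s8;python3 - <<'E'
import cv2
a=cv2.imread("pics/s8.png")[150:290,200:400]
cv2.imwrite("pics/c8.png",cv2.resize(a,None,fx=4,fy=4,interpolation=2))
E
```

```text
t 10.9 along -0.21826821653855416 across(x) 0.007396570002027252 z 0.09206738001590974 yaw 174.93500864298602 f [ 0.4 -1.7 -1.8] x [ 0.089 -0.016 -0.996]
t 10.9 tcp [ 0.6033 -0.1196  0.0921] yawY 174.9 f [ 0.4 -1.7 -1.8] w 0.907 j [  4.  27. -16.   2. -42. -11.] xdir [ 0.089 -0.016 -0.996]
```

View pics/c8.png

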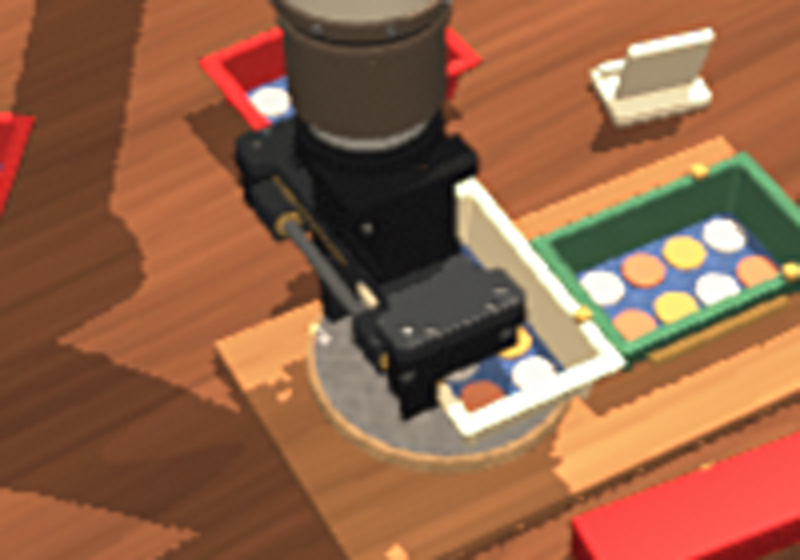

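Contact made, but the tool drifted up 12 mm and 6 mm sideways over those rows. I'll back off a little, correct, and add a per-row correction.

Emit:
apply_moves:
  xyz:
    - [0, 0.003, -0.008]
    - [0.006, 0.003, 0]
    - [0.007, 0.001, 0]
    - [0, 0, 0]
  twist: [0, 0, 0, 0]
  claw: [0.9, 0.9, 0.9, 0.9]

```text
time_s: 11.35
tcp_pos: [0.5963, -0.1267, 0.0773]
ee_rot: [[0.089, -0.992, 0.089], [-0.015, 0.088, 0.996], [-0.996, -0.09, -0.007]]
wrist_force: [-0.3, -0.8, -0.6]
gripper_width: 0.9
```

```bash
python3 ln.py
```

```text
t 11.35 along -0.22599406952781556 across(x) 0.0010742767841407138 z 0.07726332931063129 yaw 174.94392206378845 f [-0.3 -0.8 -0.6] x [ 0.089 -0.015 -0.996]
```

Emit:
apply_moves:
  xyz:
    - [0.001, 0.001, 0.008]
    - [0.0015, 0.001, 0.008]
    - [0.0015, 0.001, 0.008]
    - [0.0015, 0.001, 0.008]
    - [0.0015, 0.001, 0.008]
  twist: [0, 0, 0, 0, 0]
  claw: [0.9, 0.9, 0.9, 0.9, 0.9]

```text
time_s: 11.85
tcp_pos: [0.5968, -0.086, 0.0705]
ee_rot: [[0.092, -0.992, 0.09], [-0.017, 0.089, 0.996], [-0.996, -0.093, -0.009]]
wrist_force: [-0.5, -4.3, 2.3]
gripper_width: 0.901
```

```bash
python3 ln.py
```

```text
t 11.85 along -0.18546314875609235 across(x) -0.002062975001099857 z 0.07053467700261201 yaw 174.87528198884286 f [-0.5 -4.3  2.3] x [ 0.092 -0.017 -0.996]
```

Emit:
apply_moves:
  xyz:
    - [0, 0, -0.006]
    - [-0.007, -0.001, 0]
    - [0, 0, 0]
  twist: [0, 0, 0]
  claw: [0.9, 0.9, 0.9]

```text
time_s: 12.15
tcp_pos: [0.596, -0.0894, 0.077]
ee_rot: [[0.09, -0.992, 0.088], [-0.016, 0.087, 0.996], [-0.996, -0.091, -0.008]]
wrist_force: [0.4, -0.6, -0.3]
gripper_width: 0.9
```

```bash
python3 ln.py;python3 st.py scene:s9 top:t9;python3 - <<'E'
import cv2
a=cv2.imread("pics/s9.png")[150:290,200:400]
cv2.imwrite("pics/c9.png",cv2.resize(a,None,fx=4,fy=4,interpolation=2))
E
```

```text
t 12.15 along -0.1889288915977156 across(x) -0.0025017341737192736 z 0.07704654701718862 yaw 175.00397428991312 f [ 0.4 -0.6 -0.3] x [ 0.09  -0.016 -0.996]
t 12.15 tcp [ 0.596  -0.0894  0.077 ] yawY 175.0 f [ 0.4 -0.6 -0.3] w 0.9 j [  8.  27. -19.   2. -39. -14.] xdir [ 0.09  -0.016 -0.996]
```

View pics/c9.png

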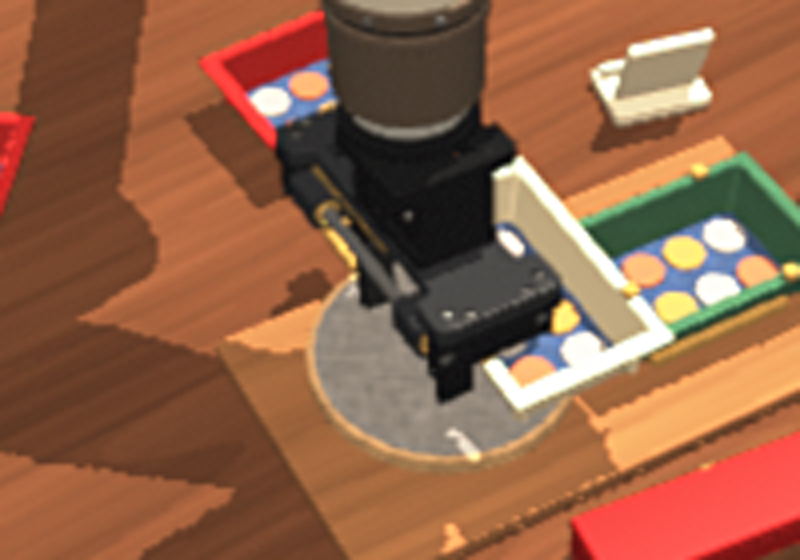

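The tray is sliding straight and still crosswise; its leading edge is over the green rim. I'll carry on.

Emit:
apply_moves:
  xyz:
    - [0.0005, 0, 0.008]
    - [0.0005, 0, 0.008]
    - [0.0005, 0, 0.008]
    - [0.0005, 0, 0.008]
    - [0.0005, 0, 0.008]
  twist: [0, 0, 0, 0, 0]
  claw: [0.9, 0.9, 0.9, 0.9, 0.9]

```text
time_s: 12.75
tcp_pos: [0.5992, -0.0494, 0.0741]
ee_rot: [[0.088, -0.992, 0.091], [-0.018, 0.089, 0.996], [-0.996, -0.09, -0.01]]
wrist_force: [0.5, -3.5, 2.2]
gripper_width: 0.901
```

```bash
python3 ln.py
```

```text
t 12.75 along -0.14880488599295819 across(x) -0.0029258897272504843 z 0.07411201463551648 yaw 174.85690930625657 f [ 0.5 -3.5  2.2] x [ 0.088 -0.018 -0.996]
```

Emit:
apply_moves:
  xyz:
    - [-0.0005, -0.0005, 0.008]
    - [-0.0005, -0.0005, 0.008]
    - [-0.0005, -0.0005, 0.008]
    - [-0.0005, -0.0005, 0.008]
  twist: [0, 0, 0, 0]
  claw: [0.9, 0.9, 0.9, 0.9]

```text
time_s: 13.15
tcp_pos: [0.6025, -0.0137, 0.0739]
ee_rot: [[0.084, -0.992, 0.09], [-0.017, 0.089, 0.996], [-0.996, -0.085, -0.01]]
wrist_force: [-0.7, -1.6, -0.6]
gripper_width: 0.898
```

```bash
python3 ln.py;python3 st.py scene:s10 top:t10;python3 - <<'E'
import cv2
a=cv2.imread("pics/s10.png")[150:290,240:440]
b=cv2.imread("pics/t10.png")[100:240,150:350]
cv2.imwrite("pics/c10.png",cv2.resize(a,None,fx=4,fy=4,interpolation=2))
cv2.imwrite("pics/d10.png",cv2.resize(b,None,fx=4,fy=4,interpolation=2))
E
```

```text
t 13.15 along -0.11292347042832614 across(x) -0.0028262392565540097 z 0.07394562044507921 yaw 174.86313301471392 f [-0.7 -1.6 -0.6] x [ 0.084 -0.017 -0.996]
t 13.15 tcp [ 0.6025 -0.0137  0.0739] yawY 174.9 f [-0.7 -1.6 -0.6] w 0.898 j [ 15.  27. -19.   3. -39. -23.] xdir [ 0.084 -0.017 -0.996]
```

View pics/c10.png

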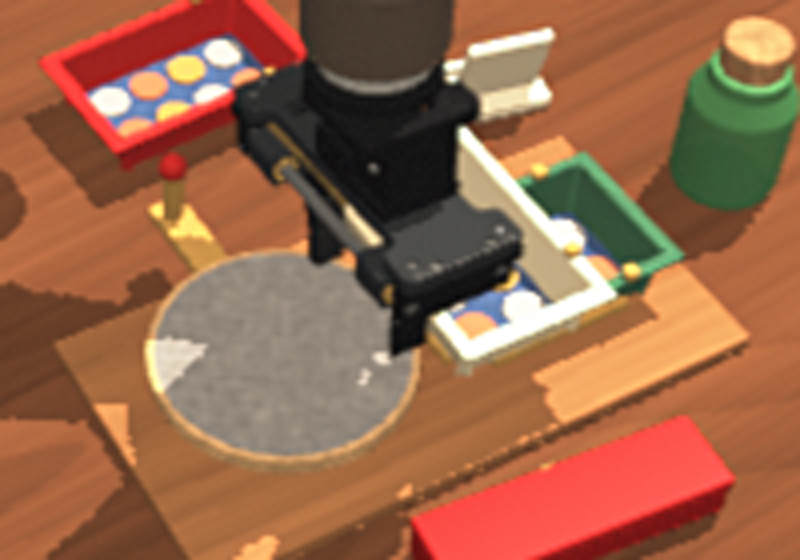

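View pics/d10.png

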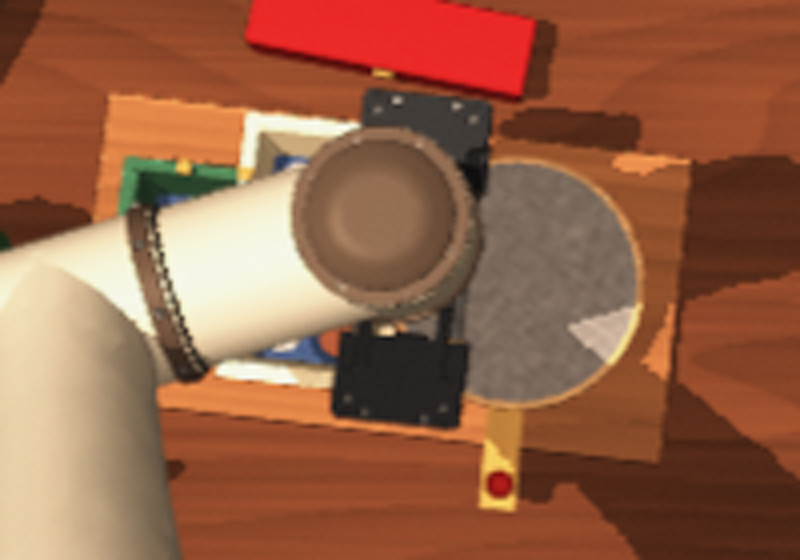

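```bash
cat > le.py <<'E'
from h import *
import sys,json
f=sys.argv[1];c=json.loads(sys.argv[2])
p={"mtx":np.load(f"pics/{f}_mtx.npy"),"view":np.load(f"pics/{f}_view.npy")}
G=np.array([.61408,.0982]);a=np.radians(5.05);u=np.array([np.sin(a),np.cos(a)])
w=np.array([atz(p,[(x+.5)/4-.5+150,(y+.5)/4-.5+100],.0885)[:2] for x,y in c])
d=w-G;print("along",d@u,"centre along",(d@u).mean()-.052,"across",(d@[u[1],-u[0]]), "mean across",(d@[u[1],-u[0]]).mean(),"len",np.linalg.norm(w[0]-w[1]))
E
python3 le.py t10 "[[245,112],[217,375]]"
```

```text
along [0.00465293 0.00268084] centre along -0.048333113144713044 across [ 0.07946041 -0.08319892] mean across -0.001869254629054802 len 0.162671284841146
```

Top view leading corners (245,112) and (217,375): the centre is 48 mm short, 2 mm off across, and square.

Emit:
apply_moves:
  xyz:
    - [0, 0, 0.008]
    - [0, 0, 0.008]
    - [0, 0, 0.008]
    - [0, 0, 0.007]
    - [0, 0, 0.005]
  twist: [0, 0, 0, 0, 0]
  claw: [0.9, 0.9, 0.9, 0.9, 0.9]

```text
time_s: 13.75
tcp_pos: [0.6065, 0.0245, 0.0744]
ee_rot: [[0.085, -0.992, 0.09], [-0.017, 0.089, 0.996], [-0.996, -0.087, -0.01]]
wrist_force: [-1.4, -2.8, 0.9]
gripper_width: 0.904
```

```bash
python3 ln.py;python3 st.py scene:s11 top:t11;python3 - <<'E'
import cv2
a=cv2.imread("pics/s11.png")[150:290,240:440]
b=cv2.imread("pics/t11.png")[100:240,150:350]
cv2.imwrite("pics/c11.png",cv2.resize(a,None,fx=4,fy=4,interpolation=2))
cv2.imwrite("pics/d11.png",cv2.resize(b,None,fx=4,fy=4,interpolation=2))
E
```

```text
t 13.75 along -0.07451848298339399 across(x) -0.0022744996327192877 z 0.0743550501499137 yaw 174.88241907294872 f [-1.4 -2.8  0.9] x [ 0.085 -0.017 -0.996]
t 13.75 tcp [0.6065 0.0245 0.0744] yawY 174.9 f [-1.4 -2.8  0.9] w 0.904 j [ 19.  27. -19.   4. -40. -27.] xdir [ 0.085 -0.017 -0.996]
```

View pics/c11.png

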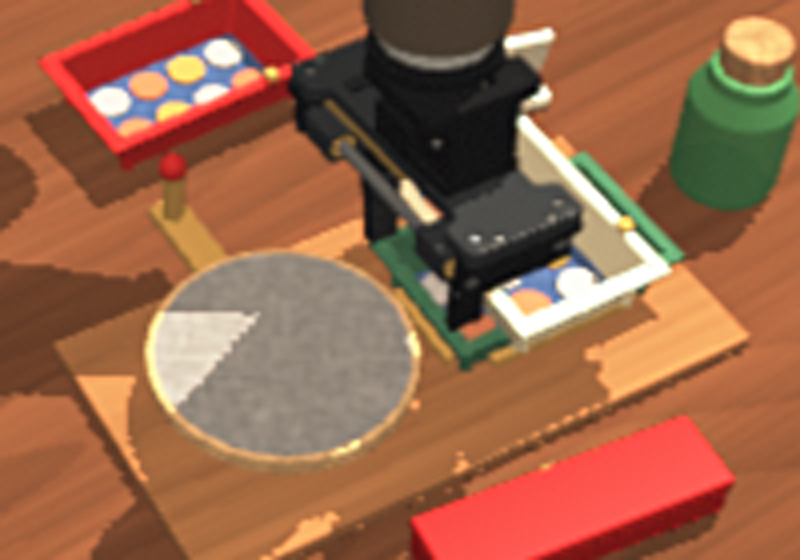

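View pics/d11.png

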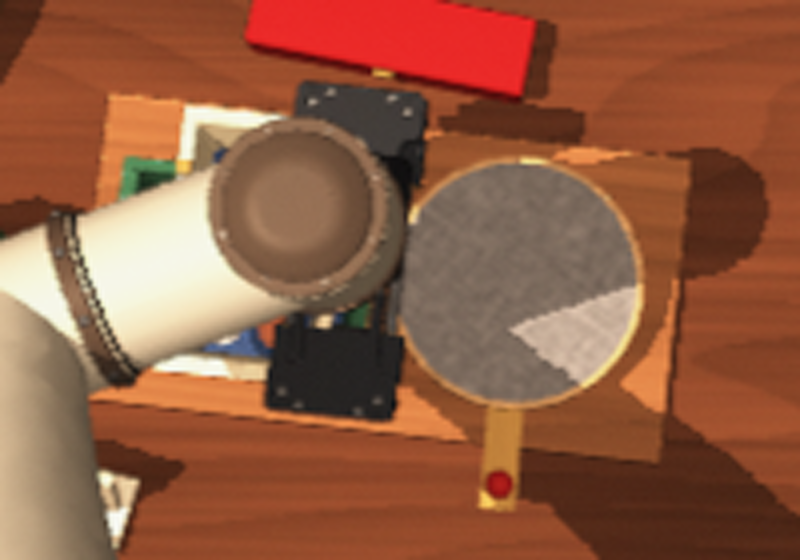

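```bash
python3 le.py t11 "[[183,104],[154,368]]"
```

```text
along [0.04286182 0.04097742] centre along -0.0100803802549553 across [ 0.08031422 -0.08299134] mean across -0.0013385612431177016 len 0.16331642743272415
```

Emit:
apply_moves:
  xyz:
    - [0, 0, 0.003]
    - [0, 0, 0.003]
  twist: [0, 0]
  claw: [0.9, 0.9]

```text
time_s: 14.05
tcp_pos: [0.6072, 0.0308, 0.0744]
ee_rot: [[0.086, -0.992, 0.09], [-0.017, 0.089, 0.996], [-0.996, -0.087, -0.009]]
wrist_force: [0.5, -2.1, 1.0]
gripper_width: 0.9
```

```bash
python3 ln.py
```

```text
t 14.05 along -0.06815557386519948 across(x) -0.0021542647948798225 z 0.0743884021797528 yaw 174.8945666981395 f [ 0.5 -2.1  1. ] x [ 0.086 -0.017 -0.996]
```

Emit:
apply_moves:
  xyz:
    - [0, 0, 0.002]
    - [0, 0, 0.0015]
  twist: [0, 0]
  claw: [0.9, 0.9]

```text
time_s: 14.25
tcp_pos: [0.6075, 0.0343, 0.0744]
ee_rot: [[0.086, -0.992, 0.09], [-0.017, 0.089, 0.996], [-0.996, -0.087, -0.01]]
wrist_force: [0.3, -2.8, 1.1]
gripper_width: 0.895
```

```bash
python3 ln.py;python3 st.py scene:s12 top:t12;python3 - <<'E'
import cv2
a=cv2.imread("pics/s12.png")[150:290,240:440]
b=cv2.imread("pics/t12.png")[100:240,150:350]
cv2.imwrite("pics/c12.png",cv2.resize(a,None,fx=4,fy=4,interpolation=2))
cv2.imwrite("pics/d12.png",cv2.resize(b,None,fx=4,fy=4,interpolation=2))
E
```

```text
t 14.25 along -0.06469738756473793 across(x) -0.0021834476088321867 z 0.07440990904233873 yaw 174.86675826132878 f [ 0.3 -2.8  1.1] x [ 0.086 -0.017 -0.996]
t 14.25 tcp [0.6075 0.0343 0.0744] yawY 174.9 f [ 0.3 -2.8  1.1] w 0.895 j [ 20.  27. -19.   4. -40. -28.] xdir [ 0.086 -0.017 -0.996]
```

View pics/c12.png

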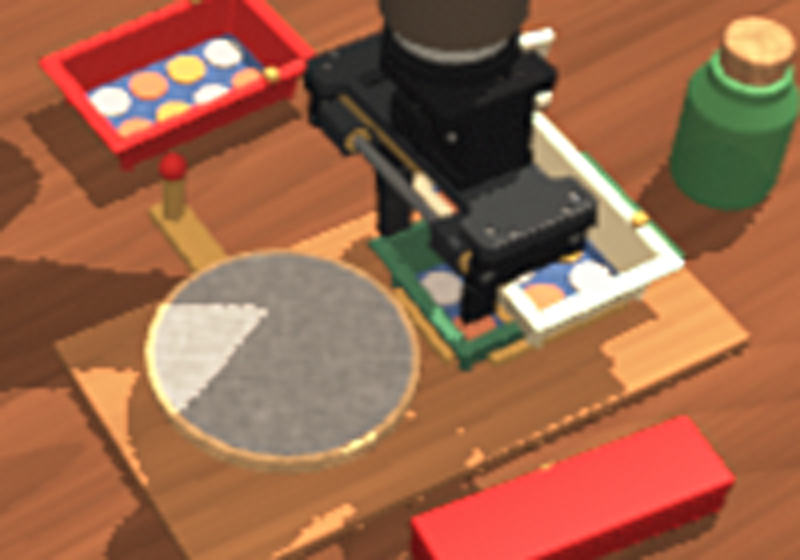

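View pics/d12.png

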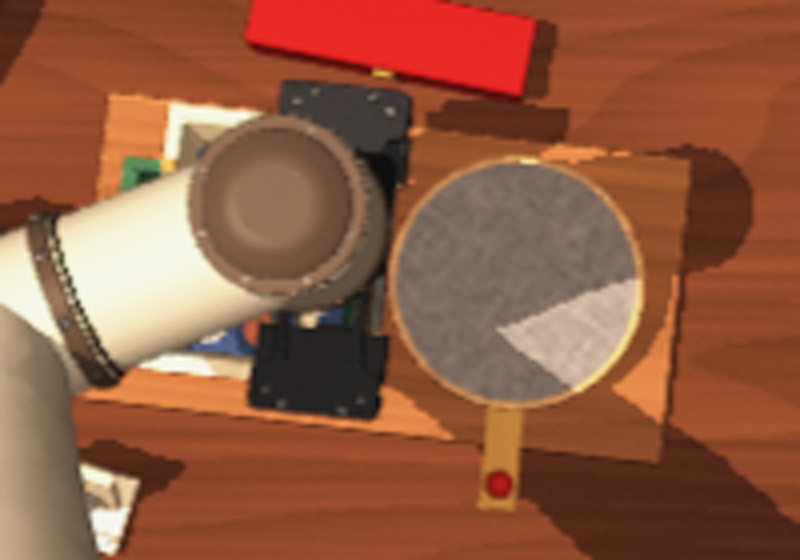

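```bash
python3 le.py t12 "[[168,102],[138,366]]"
```

```text
along [0.05210842 0.05071681] centre along -0.000587385622582863 across [ 0.08056064 -0.08280433] mean across -0.0011218451204084434 len 0.16337089171729077
```

Emit:
apply_moves:
  xyz:
    - [0, 0, 0.001]
  twist: [0]
  claw: [0.9]

```text
time_s: 14.45
tcp_pos: [0.6076, 0.0352, 0.0744]
ee_rot: [[0.086, -0.992, 0.09], [-0.017, 0.089, 0.996], [-0.996, -0.087, -0.01]]
wrist_force: [0.2, -2.4, 1.1]
gripper_width: 0.901
```

```bash
python3 ln.py
```

```text
t 14.45 along -0.06371742734913172 across(x) -0.0022008206099105943 z 0.0743947715513877 yaw 174.86198916993857 f [ 0.2 -2.4  1.1] x [ 0.086 -0.017 -0.996]
```

Emit:
apply_moves:
  xyz:
    - [0, 0, 0.001]
  twist: [0]
  claw: [0.9]

```text
time_s: 14.55
tcp_pos: [0.6077, 0.0361, 0.0744]
ee_rot: [[0.086, -0.992, 0.091], [-0.017, 0.089, 0.996], [-0.996, -0.087, -0.01]]
wrist_force: [-0.8, -2.6, 1.2]
gripper_width: 0.898
```

Emit:
apply_moves:
  xyz:
    - [0, 0, 0.001]
  twist: [0]
  claw: [0.9]

```text
time_s: 14.65
tcp_pos: [0.6076, 0.0367, 0.0745]
ee_rot: [[0.085, -0.992, 0.091], [-0.018, 0.09, 0.996], [-0.996, -0.086, -0.01]]
wrist_force: [0.5, -6.3, 2.5]
gripper_width: 0.898
```

```bash
python3 ln.py
```

```text
t 14.65 along -0.06230058285537792 across(x) -0.0023643887828037518 z 0.07446378728611266 yaw 174.81945646642188 f [ 0.5 -6.3  2.5] x [ 0.085 -0.018 -0.996]
```

Force jumped from 2.6 to 6.3 N, so the tray is against the stops. I'll retreat back, then up.

Emit:
apply_moves:
  xyz:
    - [0, 0, -0.003]
    - [0, 0, -0.01]
    - [0, 0, -0.02]
    - [0, 0, -0.02]
    - [-0.03, 0, -0.01]
    - [-0.04, 0, 0]
    - [-0.04, 0, 0]
    - [-0.02, 0, 0]
  twist: [0, 0, 0, 0, 0, 0, 0, 0]
  claw: [0.9, 0.9, 0.9, 0.9, 0.9, 0.9, 0.9, 0.9]

```text
time_s: 15.45
tcp_pos: [0.5888, -0.027, 0.2036]
ee_rot: [[0.079, -0.993, 0.09], [-0.015, 0.089, 0.996], [-0.997, -0.08, -0.008]]
wrist_force: [1.0, 0.6, 0.2]
gripper_width: 0.899
```

Emit:
apply_moves:
  xyz:
    - [0, 0, -0.045]
    - [0, 0, -0.045]
    - [0, 0, -0.045]
    - [0, 0, -0.045]
    - [0, 0, -0.045]
    - [0, 0, 0]
    - [0, 0, 0]
  twist: [0, 0, 0, 0, 0, 0, 0]
  claw: [0.9, 0.9, 0.9, 0.9, 0.9, 0.9, 0.9]

```text
time_s: 16.15
tcp_pos: [0.5717, -0.2589, 0.2113]
ee_rot: [[0.097, -0.992, 0.085], [-0.012, 0.085, 0.996], [-0.995, -0.098, -0.003]]
wrist_force: [0.7, 1.9, -0.5]
gripper_width: 0.901
```

```bash
python3 ln.py;python3 st.py scene:s13 top:t13;python3 - <<'E'
import cv2
a=cv2.imread("pics/s13.png")[150:290,240:440]
b=cv2.imread("pics/t13.png")[100:240,150:350]
cv2.imwrite("pics/c13.png",cv2.resize(a,None,fx=4,fy=4,interpolation=2))
cv2.imwrite("pics/d13.png",cv2.resize(b,None,fx=4,fy=4,interpolation=2))
E
```

```text
t 16.15 along -0.3599206477949229 across(x) -0.011511374153543898 z 0.21128559708475597 yaw 175.12375782543626 f [ 0.7  1.9 -0.5] x [ 0.097 -0.012 -0.995]
t 16.15 tcp [ 0.5717 -0.2589  0.2113] yawY 175.1 f [ 0.7  1.9 -0.5] w 0.901 j [-10.  21.  -5.  -0. -58.   5.] xdir [ 0.097 -0.012 -0.995]
```

View pics/c13.png

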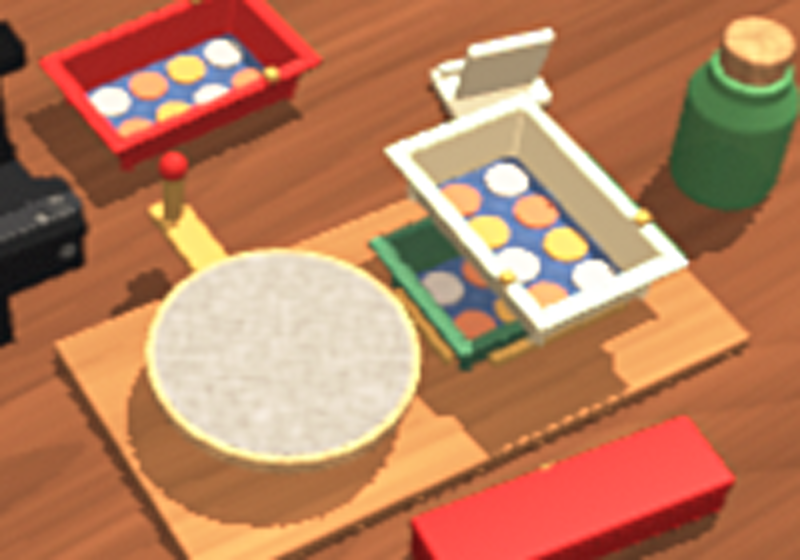

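View pics/d13.png

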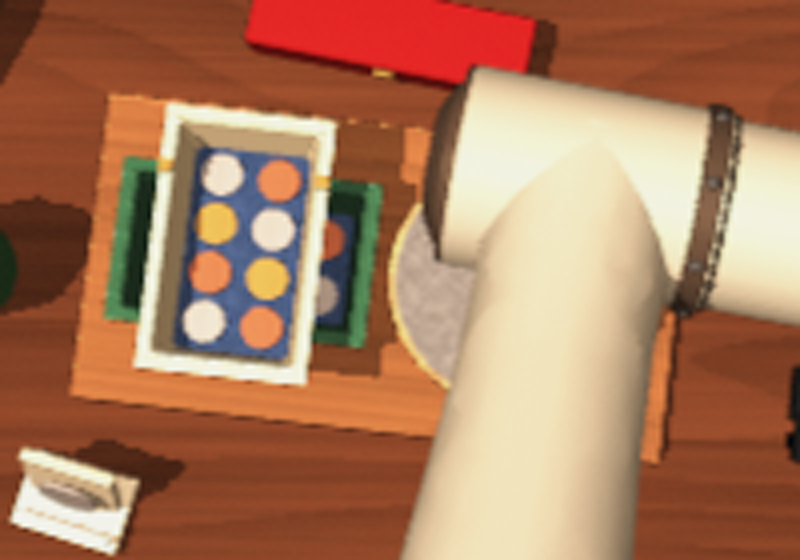

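```bash
python3 iv.py t13 150 100 "[[165,102],[337,121],[306,384],[134,366]]" "[[106,318],[124,157],[382,184],[364,347]]" 0.088
python3 - <<'E'
from station import job
print(job.finish_job())
E
```

```text
I (array([0.61283373, 0.09932718]), np.float64(-4.991522610152422), np.float64(0.163235559754424), np.float64(0.10519321931952179))
G (array([0.61391527, 0.09850739]), np.float64(84.81758357918008), np.float64(0.1623339145115878), np.float64(0.10313109074587641))
along slide 0.0007187451441984184 across -0.0011511710276853407 rel angle -89.8091061893325
the job is handed in; nothing more can be done
None
```

The ivory tray is stacked crosswise on the green tray's rim, against the stops, and I handed the job in at about 16 s. The hand-in reported no verdict.

I swung the turntable round about 105° by its post, caged loosely between the fingers. Then I pushed the tray straight across with the two open fingertips, never lifting it. I stopped when the push force jumped from 2.6 N to 6.3 N at the stops, then backed off and raised the arm clear.

**Last checks, from the top camera:**
- The ivory tray's centre is 0.7 mm past the green centre along the slide and 1.2 mm off across it.
- It is within 0.2° of crosswise and looks flat on the rim.
- The green tray reads within about 1 mm of its place earlier in the run, and it still looks in place in its pocket.
- The other things show no visible movement.
- The arm is clear of everything.

**What did not go as planned:**
- **Tilt:** the tool picked up about 5° of tilt over the run that the moves could not undo.
- **Drift:** the height and sideways position wandered by several millimetres while pushing. I corrected this twice by backing off, and the later rows held steady.
- **Camera mismatch:** the scene and top cameras disagreed by up to 7 mm on the board's position, so the final figures use the top view only.

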